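# Swing the pot filler over the stock pot

### The arm

A 6-joint arm with a two-finger parallel gripper is mounted at the origin on the work surface. World frame = base frame: x ahead of the robot, y to its left, z up, the work surface at z = 0. Lengths are in m, angles in rad, forces in N, time in s.
With the tool pointing down it reaches from about 0.3 to 0.85 m from the base axis. Payload 4.2 kg.
Tool frame: the origin (TCP) lies at the very end of the fingers, on their centre line; the grasp point (between the pads) lies 19 mm behind it; z points along the fingers, y is the line along which they close (so a half turn about z gives the same grasp; the last joint's range is limited). The gripper opens to 91 mm and grips with 3 to 60 N. Pads are 32 mm wide; open, the fingers measure 118 mm over their backs; the gripper's body (76 mm by 178 mm) begins 60 mm behind the grasp point.
Start: joints at [1.201, 0.32, 1.565, -0, 1.257, -0.02], TCP at [0.197, 0.54, 0.214] pointing down, gripper open.
Joint ranges: [-3.11, 3.11], [-0.84, 2.01], [0.21, 2.61], [-1.34, 4.49], [0.05, 2.63], [-2.56, 2.56]. Speed limits (rad/s): [2.57, 2.57, 3.14, 3.14, 3.14, 3.14].

### API

Orientations are given as a unit quaternion [x, y, z, w].
In Python, from rig import arm gives the robot as it stands. The module is installed in compiled form; this text tells all that it offers.
- The arm moves only by the shell command python3 -m pendant 'ROWS' [FORCE]. ROWS is JSON, a list of rows, each a list of 3 entries, a list of its own where there are three numbers: the turn, a rotation vector about the tool's x, y, z in degrees, then the shift along the tool's x, y, z in cm, then the opening, from 0 (shut) to 1 (fully open). In form: [[[rx, ry, rz], [dx, dy, dz], fingers], ...]. A call has 1 to 20 rows; each row shifts and turns the commanded pose from where the row before left it, along the tool's axes as they then stand; what a row does not reach is not made up. A row lasts 1/8 s, in which the tool goes at most 62.5 mm and 10.7 degrees, less where a joint would pass 70% of its speed; a pose out of reach is approached as far as the arm can. A call with a gripper value outside its range is refused whole. The fingers move at their own pace and stop on an object; FORCE is the grip in N (left out, the last holds). Time passes only in rows, so rows that do not move let the fingers close. It gives the time, the measured TCP pose, the force, the opening and the grip force at its end, in the units of the state.
- arm.state(): the state, without advancing time (a new reading comes with each control period).
- arm.get_image(name): name is "side" or "top" or "wrist"; returns a dict with "image" (420x560x3 uint8, red, green, blue), "fx", "fy", "cx", "cy" (pixels), "R" (3x3) and "t" (3): a world point X has camera coordinates R X + t. Camera axes: x right, y down, z forward; pixel columns grow to the right and rows downward; lengths in m; the calibration is good to about 2 mm. A picture is of the moment at which its call begins. There is no depth.
- arm.job_done(): hands the job in; it is judged then, once.
Trained networks look in a picture, given as the dict that the camera call returned (one of the last four; its "shot" number tells which), for a name from the list of things; names that differ only in an ending like _2 or _b are one class to them, and where a whole thing is asked for, a point or a joint stands for the part that bears it (a point fixed in the world has none). Each returns a list of dicts, best first, with "confidence" (0 to 1); they miss things now and then, are a little off and sometimes report something else, mostly with a low value. They report only what shows in the picture. A call takes as long as a camera call.
- arm.look_for(query, picture): "centre" ([column, row] in pixels, amid what is visible of it).
- arm.masks_of(query, picture): "pixels" (420x560 bool, what is visible of it) and "centre" ([column, row] in pixels, amid what is visible of it).
The state is a dict: "t": time; "joint_pos": joint angles; "dq": joint speeds; "effort": joint torques, N m; "tcp_pos": TCP position; "tcp_rot": TCP orientation; "wrist_force": force on the tool from outside, world axes, zero at the start; "wrist_torque": the same for the moment, N m; "grip_width": opening from 0.0 (shut) to 1.0 (fully open); "grasp_force": force on a finger pad.
Only numpy, scipy, OpenCV 4.12 (cv2) and the standard library are available. Lean on these libraries where they do the work, as an engineer would, in place of code of your own. Each camera call takes 0.05 s, during which the arm holds its last target. There are 200 camera calls.

### The job

The brass pot filler behind the gas hob is folded away. Push its two hinged arms with a fingertip to swing them out, gently, until the nozzle hangs over the middle of the open steel stock pot (not the red casserole with its lid), and leave it standing there. Grasp nothing and lift nothing: the pot and all the other kitchen things stay where they are.

Things in the scene. Friction and masses are not known exactly. Their poses are not given: they have to be found in the camera images.
- hob: Steel two-burner gas hob, fixed, 310 (x) by 580 (y) by 40 mm, with black pan supports whose top is 60 mm above the worktop; burners 155 mm to either side (y) of its centre. Origin: centre of its underside, on the worktop.
- filler: Brass post of the pot filler, fixed on the worktop behind the hob, 28 mm thick (flange 60 mm wide, a short stub of valve handle on its +x side), top at 240 mm with the hub of the inner arm. Origin: on the post's axis, at the worktop; z is up. The inner arm turns about this axis.
- inner (a joint): Angle of the inner arm about the post (rad), -2 to 2. At 0 it points along the post's own -x axis; grows anticlockwise seen from above. A level brass bar 18 mm thick, 200 mm from the post's axis to the elbow's axis, centre line 225 mm above the worktop. It stays where it is left: friction about 0.9 N m (some 6 N at 150 mm out), no spring.
- outer (a joint): Angle of the outer arm to the inner (rad), -2.85 to 2.85; 0: straight on; grows anticlockwise from above; starts folded, 2.5 to 2.8. Level bar 18 mm thick, 170 mm from elbow's axis to nozzle's, centre line 255 mm above the worktop: it passes over inner arm and post. Friction 0.25 N m (2 N at 130 mm out), no spring; pushed alone it leaves the inner arm still.
- elbow (a point): Point on the elbow's axis, at the height of the outer arm's centre line (255 mm). The elbow's hubs are 32 mm across, from 210 to 275 mm high.
- nozzle (a point): Centre of the nozzle's outlet, 195 mm above the worktop, at the foot of an upright spout 18 mm thick (24 mm at the outlet) that hangs from the end of the outer arm.
- pot: Open steel stock pot standing loose on one of the two burners, 180 mm across and 105 mm tall (rim 165 mm above the worktop), with two side handles. Origin: centre of its underside, z up.
- casserole: Red casserole with its lid on, standing loose on the other burner; 170 mm across, knob top 112 mm above its underside (172 mm above the worktop). Origin: centre of its underside.
- ramekin: Small white cup, loose, 64 mm across and 40 mm tall, on the hob's top between the burners. Origin: centre of its underside.
- mug: Blue mug, loose, 82 mm across, 90 mm tall, left of the hob. Origin: centre of its underside.
- jar: Amber jar with a copper lid, loose, 72 mm across, 100 mm tall, left of the hob. Origin: centre of its underside.
- mill: Dark wooden pepper mill, loose, 56 mm across, 152 mm tall, right of the hob. Origin: centre of its underside.
- kettle: Black and white chequered kettle, loose, 176 mm across, 196 mm tall with its bail handle, right of the hob. Origin: centre of its underside.

How it is judged:
At the end, for the whole second after the job is handed in: The nozzle hangs within 30 mm (horizontally) of the stock pot's centre, both arms of the filler are at rest, and the pot stands upright within 15 mm of where it was (horizontal distance between nozzle and pot below 0.03 m and velocity of joint inner between -0.03 and 0.03 rad/s and velocity of joint outer between -0.03 and 0.03 rad/s and distance of pot from where it was at the start of the episode below 0.015 m and angle between pot's own z axis and vertical below 0.05 rad); the robot touches nothing.
It fails at once if the stock pot is lifted, carried or shoved (moved more than 15 mm) (distance of pot from where it was at the start of the episode above 0.015 m).
It fails at once if the casserole, ramekin, mug, jar, pepper mill or kettle is lifted or disturbed (moved more than 20 mm) (distance of any of casserole, ramekin, mug, jar, mill, kettle from where it was at the start of the episode above 0.02 m).
It fails at once if the pot filler is pushed or squeezed roughly (more than 25 N) (contact force between any of the fingers, the arm and filler above 25 N).
It also fails if it takes over 56 s, if anything falls off the work surface, if the arm or the gripper's body presses on something with over 40 N, if the wrist force passes 120 N, or if a joint passes its speed limit or range.

## Working session

There is one attempt and no reset: what is moved stays moved. The work goes in short steps, Python scripts to look and compute and a shell command to move; the robot and the scene stay as the last step left them, time stands still between calls to the robot, and variables do not carry over. Pictures are saved under pics/ and viewed, at most 10 in all, crops included, and the job is handed in when it is done.

```bash
mkdir -p pics
cat > h.py <<'E'
import numpy as np,cv2
from rig import arm
def ray(p,c):
    d=np.array([(c[0]-p['cx'])/p['fx'],(c[1]-p['cy'])/p['fy'],1.])
    R=np.array(p['R']);t=np.array(p['t']);return -R.T@t,R.T@d
def atz(p,c,z):
    o,d=ray(p,c);return o+d*(z-o[2])/d[2]
def proj(p,X):
    q=np.array(p['R'])@np.array(X)+np.array(p['t']);return np.array([p['fx']*q[0]/q[2]+p['cx'],p['fy']*q[1]/q[2]+p['cy']])
def save(p,n): cv2.imwrite('pics/'+n+'.png',cv2.cvtColor(p['image'],cv2.COLOR_RGB2BGR))
E
python3 - <<'E'
from h import *
np.set_printoptions(precision=3,suppress=True)
H=dict(filler=.24,elbow=.275,nozzle=.195,inner=.225,outer=.264,pot=.165,casserole=.15,hob=.05,mill=.15,kettle=.15,mug=.09,jar=.1,ramekin=.04+.04)
for n in('top','side'):
    p=arm.get_image(n);save(p,n+'0')
    print(n,ray(p,(280,210)))
    for k,z in H.items():
        r=arm.look_for(k,p)
        for d in r[:2]: print(k,np.array(d['centre']),round(d['confidence'],2),atz(p,d['centre'],z))
print(arm.state())
E
```

```text
top (array([0.344, 0.007, 1.752]), array([ 0.122,  0.025, -0.992]))
filler [279.6 158.1] 0.89 [0.685 0.043 0.24 ]
elbow [274.3 174.2] 0.77 [0.63  0.058 0.275]
nozzle [276. 172.] 0.94 [0.653 0.056 0.195]
inner [275.4 166.7] 0.77 [0.663 0.056 0.225]
outer [279.1 173. ] 0.74 [0.636 0.045 0.264]
pot [236.3 221.7] 0.88 [0.507 0.181 0.165]
pot [282.  157.2] 0.61 [0.705 0.037 0.165]
casserole [343.9 218.4] 0.97 [ 0.511 -0.149  0.15 ]
hob [298.4 220.6] 0.81 [ 0.518 -0.01   0.05 ]
hob [456.3 254.4] 0.5 [ 0.396 -0.517  0.05 ]
mill [455.6 253.8] 0.92 [ 0.395 -0.484  0.15 ]
kettle [448.4 205.5] 0.56 [ 0.543 -0.472  0.15 ]
kettle [274.2 172.4] 0.21 [0.66  0.063 0.15 ]
mug [141.  272.4] 0.73 [0.361 0.491 0.09 ]
mug [290.3 247.9] 0.29 [0.428 0.019 0.09 ]
jar [143.  224.1] 0.87 [0.513 0.485 0.1  ]
jar [450.8 202.2] 0.72 [ 0.56  -0.495  0.1  ]
ramekin [290.5 246. ] 0.87 [0.434 0.018 0.08 ]
side (array([-0.063, -0.678,  1.055]), array([ 0.491,  0.536, -0.687]))
filler [312.4 179.7] 0.79 [ 0.699 -0.01   0.24 ]
elbow [294.1 177. ] 0.95 [0.635 0.013 0.275]
elbow [251.4 250.3] 0.6 [ 0.332 -0.129  0.275]
n
[... 446 characters left out ...]
6 0.157 0.15 ]
kettle [406.6 334. ] 0.87 [ 0.498 -0.532  0.15 ]
mug [158.9 197.9] 0.78 [0.343 0.448 0.09 ]
jar [194.9 178.3] 0.65 [0.503 0.44  0.1  ]
ramekin [250.1 250. ] 0.76 [0.429 0.012 0.08 ]
ramekin [406.7 336. ] 0.53 [ 0.536 -0.524  0.08 ]
{'t': 1.4, 'joint_pos': array([ 1.201,  0.32 ,  1.565, -0.   ,  1.257, -0.02 ]), 'dq': array([-0.002, -0.   ,  0.002, -0.001,  0.002,  0.   ]), 'effort': array([ -0.   , -41.235, -23.223,   0.073,   0.038,  -0.   ]), 'tcp_pos': array([0.197, 0.54 , 0.214]), 'tcp_rot': array([0.174, 0.985, 0.   , 0.   ]), 'wrist_force': array([0.43 , 0.093, 0.297]), 'wrist_torque': array([-0.017, -0.016,  0.005]), 'grasp_force': 0.0, 'grip_width': 1.0050730786085866}
```

View pics/top0.png

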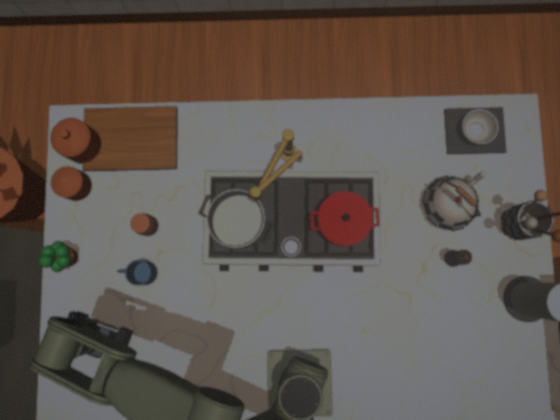

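View pics/side0.png

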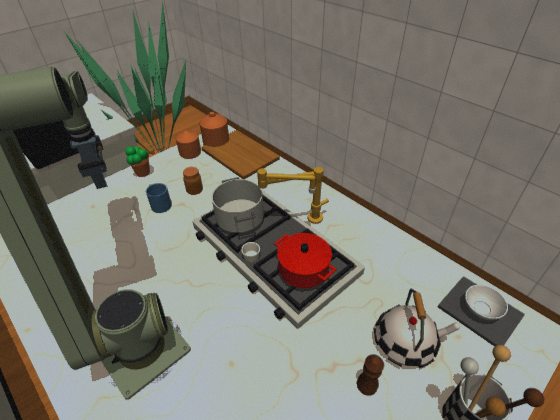

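The top view shows the two bars meeting at about (256,191), with far ends at (288,134) and (297,155). I'll zoom in to tell which is which.

Run:
```python
from h import *
a=cv2.imread('pics/top0.png')[120:250,190:320];b=cv2.imread('pics/side0.png')[145:245,220:350]
a=cv2.resize(a,(400,400),interpolation=2);b=cv2.resize(b,(400,308),interpolation=2)
b=cv2.copyMakeBorder(b,0,92,0,0,0)
cv2.imwrite('pics/z0.png',np.hstack([a,b]))
```

```text
(no output)
```

View pics/z0.png

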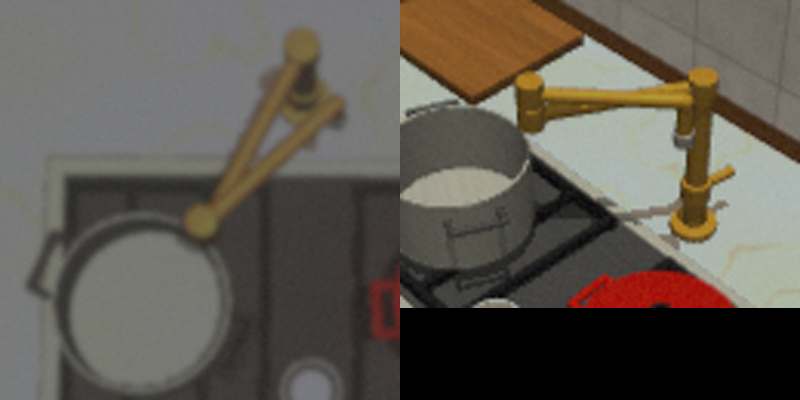

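The crop shows the post's top at about (288,134.6), the elbow at (255,192) and the nozzle end of the outer arm at about (298,154) in the top image. In the side image the elbow's top is at (262,170), the post's top at (318,169) and the nozzle outlet at about (312,191).

Run:
```python
from h import *
np.set_printoptions(precision=3,suppress=True)
p=arm.get_image('top');s=arm.get_image('side')
def sc(x,y): return (220+(x-400)*130/400,145+y*100/308)
P=atz(p,(288.2,134.6),.24);F=atz(p,(289.3,153),.005);E=atz(p,(255.3,192.1),.275);N=atz(p,(298,154.5),.264)
print('post',P,F,'elb',E,'noz',N,'lens',np.linalg.norm((P-E)[:2]),np.linalg.norm((N-E)[:2]))
print('side post',atz(s,sc(703,75),.24),atz(s,sc(693,228),.005),'elb',atz(s,sc(530,78),.275),'noz',atz(s,sc(684,142),.195))
for nm,q in(('t',p),('s',s)):
  m=arm.masks_of('pot',q)[0];ys,xs=np.where(m['pixels']);print(nm,m['confidence'],xs.min(),xs.max(),ys.min(),ys.max(),m['centre'])
for c in((238,219),(238,220)):print('pot',atz(p,c,.165))
```

```text
post [0.756 0.016 0.24 ] [0.755 0.015 0.005] elb [0.58  0.114 0.275] noz [ 0.689 -0.011  0.264] lens 0.2012879062289798 0.16601814281429472
side post [0.756 0.014 0.24 ] [0.75  0.009 0.005] elb [0.584 0.112 0.275] noz [ 0.696 -0.015  0.195]
t 0.7 199 273 190 249 [239.6, 223.2]
s 0.6 212 263 177 232 [237.7, 202.5]
pot [0.515 0.176 0.165]
pot [0.512 0.176 0.165]
```

```bash
python3 -m pendant '[[[0,0,0],[0,0,-2.6],0],[[0,0,0],[0,0,-2.6],0],[[0,0,0],[0,0,-2.6],0],[[0,0,0],[0,0,-2.6],0],[[0,0,0],[0,0,-2.6],0],[[0,0,0],[-4.3,-1.9,0],0],[[0,0,0],[-4.3,-1.9,0],0],[[0,0,0],[-4.3,-1.9,0],0],[[0,0,0],[-4.3,-1.9,0],0],[[0,0,0],[-4.3,-1.9,0],0],[[0,0,0],[-4.3,-1.9,0],0],[[0,0,0],[-4.3,-1.9,0],0],[[0,0,0],[-4.3,-1.9,0],0],[[0,0,0],[-4.3,-1.9,0],0],[[0,0,0],[-4.3,-1.9,0],0],[[0,0,0],[-4.3,-1.9,0],0],[[0,0,0],[-4.3,-1.9,0],0],[[0,0,0],[-4.3,-1.9,0],0],[[0,0,0],[-4.3,-1.9,0],0],[[0,0,0],[-4.3,-1.9,0],0]]'
python3 - <<'E'
from h import *
p=arm.get_image('wrist');save(p,'w0')
E
```

```text
t: 4.1
tcp_pos: [0.7063, 0.0503, 0.3439]
tcp_rot: [0.174, 0.985, 0.0, 0.0]
wrist_force: [0.3, 0.8, -0.0]
grip_width: 0.007
grasp_force: 0.0
```

View pics/w0.png

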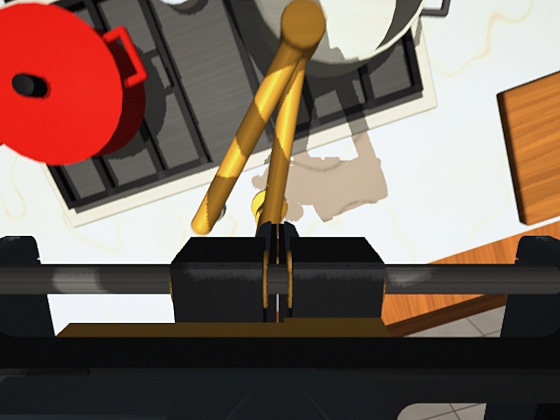

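The wrist view shows the elbow hub at (303,22), the outer bar running to its end at about (203,220), and the inner bar to its right, heading under the fingers. The fingertip is at about (278,228), to the right of the outer bar. I'll check these against the calibration.

Run:
```python
from h import *
np.set_printoptions(precision=3,suppress=True)
p=arm.get_image('wrist')
E=atz(p,(303,20),.275);N=atz(p,(204,218),.264)
print(E,N,np.linalg.norm((E-N)[:2]),proj(p,(.706,.05,.344)),proj(p,(.514,.177,.165)),proj(p,(.756,.015,.24)))
```

```text
[0.587 0.108 0.275] [ 0.693 -0.013  0.264] 0.16050337512282375 [284.276 242.539] [338.477 -54.636] [265.241 262.026]
```

```bash
python3 -m pendant '[[[0,0,0],[0,0,2.5],0],[[0,0,0],[0,0,2.5],0],[[0,0,0],[0,0,2.5],0],[[0,0,0],[0,0,2.5],0]]'
python3 - <<'E'
import numpy as np
E=np.array([.584,.111]);a=np.radians(np.arange(-26.6,-120,-4.5));P=E+.135*np.c_[np.cos(a),np.sin(a)];P[0]=[.7063,.0503]
D=np.diff(P,axis=0)*100;print(np.round(np.c_[D@[-.939,.343],D@[.343,.939]],1).tolist(),np.degrees(a[-1]))
E
```

```text
t: 4.7
tcp_pos: [0.7047, 0.0522, 0.2433]
tcp_rot: [0.174, 0.985, 0.0, -0.0]
wrist_force: [0.4, -0.4, -0.2]
grip_width: 0.008
grasp_force: 0.0
[[0.3, -1.1], [0.2, -1.0], [0.3, -1.0], [0.4, -1.0], [0.5, -0.9], [0.6, -0.9], [0.6, -0.9], [0.7, -0.8], [0.7, -0.8], [0.8, -0.7], [0.9, -0.6], [0.9, -0.6], [0.9, -0.5], [1.0, -0.4], [1.0, -0.3], [1.0, -0.3], [1.0, -0.2], [1.1, -0.1], [1.1, -0.0], [1.1, 0.1]] -116.6
```

```bash
python3 -m pendant '[[[0,0,0],[0.15,-0.55,0],0],[[0,0,0],[0.15,-0.55,0],0],[[0,0,0],[0.1,-0.5,0],0],[[0,0,0],[0.1,-0.5,0],0],[[0,0,0],[0.15,-0.5,0],0],[[0,0,0],[0.15,-0.5,0],0],[[0,0,0],[0.2,-0.5,0],0],[[0,0,0],[0.2,-0.5,0],0],[[0,0,0],[0.25,-0.45,0],0],[[0,0,0],[0.25,-0.45,0],0]]'
```

```text
t: 5.95
tcp_pos: [0.672, 0.0101, 0.2439]
tcp_rot: [0.174, 0.985, 0.0, 0.0]
wrist_force: [1.0, 3.2, -0.6]
grip_width: 0.004
grasp_force: 1.0
```

```bash
python3 -m pendant '[[[0,0,0],[0.6,-0.9,0],0],[[0,0,0],[0.6,-0.9,0],0],[[0,0,0],[0.7,-0.8,0],0],[[0,0,0],[0.7,-0.8,0],0],[[0,0,0],[0.8,-0.7,0],0],[[0,0,0],[0.9,-0.6,0],0],[[0,0,0],[0.9,-0.6,0],0],[[0,0,0],[0.9,-0.5,0],0],[[0,0,0],[1.0,-0.4,0],0],[[0,0,0],[1.0,-0.3,0],0]]'
```

```text
t: 7.2
tcp_pos: [0.5732, -0.0231, 0.244]
tcp_rot: [0.174, 0.985, -0.0, 0.0]
wrist_force: [2.1, 1.2, 0.4]
grip_width: 0.008
grasp_force: 1.0
```

```bash
python3 -m pendant '[[[0,0,0],[1.0,-0.3,0],0],[[0,0,0],[1.0,-0.2,0],0],[[0,0,0],[1.0,-0.1,0],0],[[0,0,0],[0.9,0,0],0],[[0,0,0],[0.5,0,0],0],[[0,0,0],[0.3,0,0],0],[[0,0,0],[0,0,0],0]]'
python3 - <<'E'
from h import *
p=arm.get_image('top');save(p,'t1');w=arm.get_image('wrist');save(w,'w1')
a=cv2.resize(cv2.imread('pics/t1.png')[110:260,190:340],(400,400),interpolation=2)
b=cv2.resize(cv2.imread('pics/w1.png')[:300],(400,214));b=cv2.copyMakeBorder(b,0,186,0,0,0)
cv2.imwrite('pics/z1.png',np.hstack([a,b]))
E
```

```text
t: 8.07
tcp_pos: [0.5271, -0.0126, 0.2439]
tcp_rot: [0.174, 0.985, -0.0, -0.001]
wrist_force: [2.4, -1.0, -0.5]
grip_width: 0.003
grasp_force: 0.3
```

View pics/z1.png

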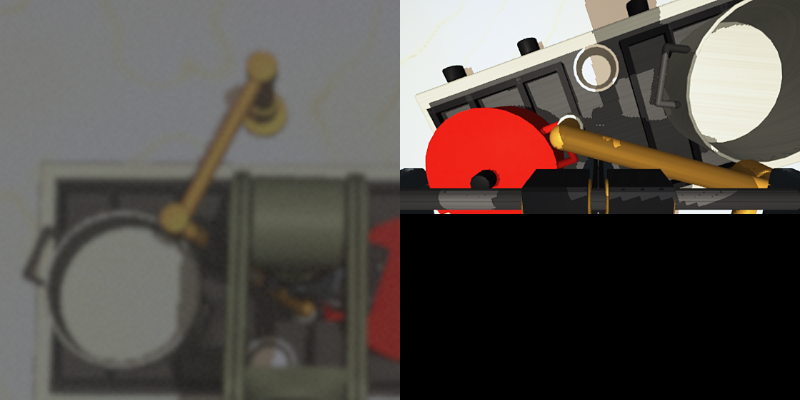

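The top crop shows the elbow still at about (255,191), the outer arm's end at about (304,226), and the pot undisturbed. In the wrist view the end is at about (227,190) and the pot opening is to the right.

Run:
```python
from h import *
np.set_printoptions(precision=3,suppress=True)
p=arm.get_image('top');w=arm.get_image('wrist')
for q,c,e in((p,(304,226),(255.3,191.4)),(w,(224,190),(490,236))):
    N=atz(q,c,.258);E=atz(q,e,.27);d=N-E;print(N,E,np.linalg.norm(d[:2]),np.degrees(np.arctan2(d[1],d[0])))
```

```text
[ 0.481 -0.023  0.258] [0.583 0.114 0.27 ] 0.17088882087848029 -126.54964020953508
[ 0.482 -0.025  0.258] [0.545 0.088 0.27 ] 0.12994687187662682 -118.9683683142507
```

```bash
python3 -m pendant '[[[0,0,0],[0.8,0.1,0],0],[[0,0,0],[0.5,0.1,0],0],[[0,0,0],[0.2,0,0],0],[[0,0,0],[0,0,0],0],[[0,0,0],[-1.0,0,0],0],[[0,0,0],[-1.5,0,0],0],[[0,0,0],[0,0,-3],0],[[0,0,0],[0,0,-3],0],[[0,0,0],[0,0,0],0]]'
python3 - <<'E'
from h import *
np.set_printoptions(precision=3,suppress=True)
s=arm.state()['tcp_pos'];d=(np.array([.607,.036])-s[:2])*100
print(s,d@[-.939,.343],d@[.343,.939])
A=np.array([.756,.015]);a=np.radians(np.linspace(172,124,13));P=A+.15*np.c_[np.cos(a),np.sin(a)]
D=np.diff(P,axis=0)*100;print(np.round(np.c_[D@[-.939,.343],D@[.343,.939]],1).tolist())
E
```

```text
t: 9.4
tcp_pos: [0.5396, -0.0146, 0.3059]
tcp_rot: [0.174, 0.985, 0.0, 0.002]
wrist_force: [-0.0, 0.0, -0.6]
grip_width: 0.007
grasp_force: 0.0
[ 0.54  -0.015  0.306] -4.591300991821302 7.060509716224231
[[0.2, 1.0], [0.1, 1.0], [0.0, 1.0], [-0.0, 1.0], [-0.1, 1.0], [-0.2, 1.0], [-0.3, 1.0], [-0.3, 1.0], [-0.4, 1.0], [-0.5, 0.9], [-0.5, 0.9], [-0.6, 0.9]]
```

```bash
python3 -m pendant '[[[0,0,0],[-1.5,2.3,0],0],[[0,0,0],[-1.5,2.4,0],0],[[0,0,0],[-1.6,2.4,0],0],[[0,0,0],[0,0,2.5],0],[[0,0,0],[0,0,2.5],0],[[0,0,0],[0,0,2.5],0],[[0,0,0],[0,0,1.3],0],[[0,0,0],[0,0,0],0]]'
```

```text
t: 10.4
tcp_pos: [0.6048, 0.0366, 0.2144]
tcp_rot: [0.174, 0.985, -0.0, -0.002]
wrist_force: [0.3, 0.1, 0.5]
grip_width: 0.001
grasp_force: 0.0
```

```bash
python3 -m pendant '[[[0,0,0],[0.1,0.5,0],0],[[0,0,0],[0.1,0.5,0],0],[[0,0,0],[0.05,0.5,0],0],[[0,0,0],[0.05,0.5,0],0],[[0,0,0],[0,0.5,0],0],[[0,0,0],[0,0.5,0],0],[[0,0,0],[0,0.5,0],0],[[0,0,0],[0,0.5,0],0]]'
```

```text
t: 11.4
tcp_pos: [0.6157, 0.0739, 0.2158]
tcp_rot: [0.174, 0.985, -0.002, -0.0]
wrist_force: [-2.7, -7.6, 1.5]
grip_width: 0.005
grasp_force: 3.8
```

```bash
python3 -m pendant '[[[0,0,0],[-0.1,0.7,0],0],[[0,0,0],[-0.1,0.7,0],0],[[0,0,0],[-0.15,0.7,0],0],[[0,0,0],[-0.2,0.7,0],0],[[0,0,0],[-0.2,0.7,0],0],[[0,0,0],[-0.25,0.7,0],0],[[0,0,0],[-0.3,0.7,0],0],[[0,0,0],[-0.3,0.6,0],0],[[0,0,0],[-0.2,0.4,0],0],[[0,0,0],[-0.1,0.2,0],0],[[0,0,0],[0,0,0],0]]'
python3 - <<'E'
from h import *
p=arm.get_image('top');save(p,'t2');w=arm.get_image('wrist');save(w,'w2')
a=cv2.resize(cv2.imread('pics/t2.png')[110:260,190:340],(400,400),interpolation=2)
b=cv2.resize(cv2.imread('pics/w2.png')[:300],(400,214));b=cv2.copyMakeBorder(b,0,186,0,0,0)
cv2.imwrite('pics/z2.png',np.hstack([a,b]))
E
```

```text
t: 12.78
tcp_pos: [0.6539, 0.1241, 0.2158]
tcp_rot: [0.174, 0.985, -0.002, -0.001]
wrist_force: [-2.1, -4.4, 1.9]
grip_width: 0.005
grasp_force: 2.7
```

View pics/z2.png

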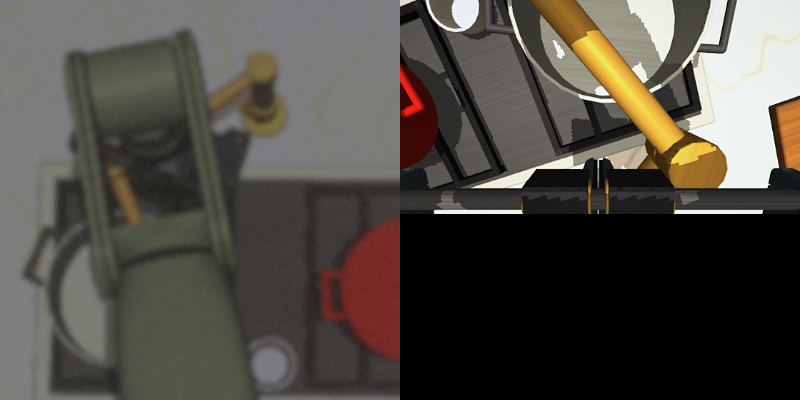

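The wrist view shows the elbow hub at about (417,229), with the outer bar crossing the pot's rim towards the top left.

Run:
```python
from h import *
np.set_printoptions(precision=3,suppress=True)
w=arm.get_image('wrist')
E=atz(w,(417,229),.275);Q=atz(w,((572-400)*1.4,20*1.4),.262)
d=(Q-E)[:2];print(E,Q,'outer',np.degrees(np.arctan2(d[1],d[0])),'inner',np.degrees(np.arctan2(E[1]-.015,E[0]-.756)),np.hypot(E[0]-.756,E[1]-.015))
```

```text
[0.641 0.183 0.275] [0.553 0.147 0.262] outer -157.71063087317717 inner 124.37147931522938 0.2035934400661642
```

```bash
python3 -m pendant '[[[0,0,0],[-0.3,0.6,0],0],[[0,0,0],[-0.35,0.6,0],0],[[0,0,0],[-0.4,0.6,0],0],[[0,0,0],[-0.4,0.5,0],0],[[0,0,0],[-0.2,0.2,0],0],[[0,0,0],[0,0,0],0],[[0,0,0],[0.5,-1,0],0],[[0,0,0],[0.8,-2,0],0],[[0,0,0],[0,-2,-1],0],[[0,0,0],[0,0,-4],0],[[0,0,0],[0,0,-4],0],[[0,0,0],[-4,-4,0],0],[[0,0,0],[-4,-4,0],0],[[0,0,0],[0,-6,0],0],[[0,0,0],[0,-6,0],0],[[0,0,0],[0,0,0],0]]'
python3 - <<'E'
from h import *
p=arm.get_image('top');save(p,'t3');w=arm.get_image('side');save(w,'s3')
a=cv2.resize(cv2.imread('pics/t3.png')[110:260,190:340],(400,400),interpolation=2)
b=cv2.resize(cv2.imread('pics/s3.png')[145:245,200:330],(400,308),interpolation=2);b=cv2.copyMakeBorder(b,0,92,0,0,0)
cv2.imwrite('pics/z3.png',np.hstack([a,b]))
E
```

```text
t: 14.92
tcp_pos: [0.655, -0.1184, 0.3073]
tcp_rot: [0.177, 0.984, -0.0, 0.001]
wrist_force: [0.2, 0.4, -0.4]
grip_width: 0.004
grasp_force: 0.0
```

View pics/z3.png

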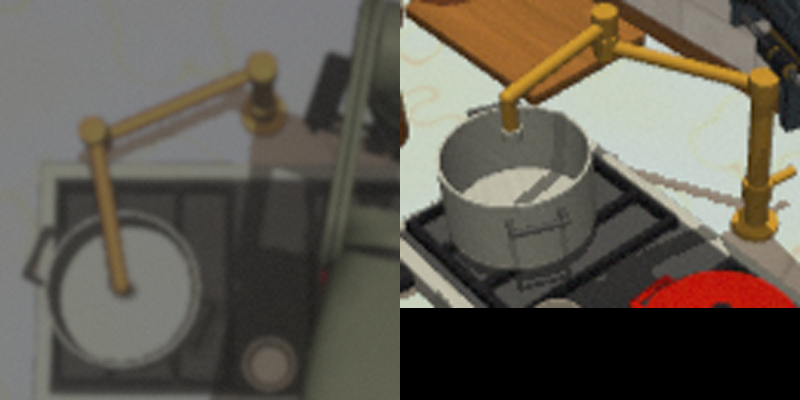

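Top crop: the nozzle end is at about (235.8,219.1) and the pot rim's centre at about (236.7,218.4). Side: the outlet is at about (236.4,188.8) and the rim's centre at about (238,194.7). The robot is clear of both.

Run:
```python
from h import *
np.set_printoptions(precision=3,suppress=True)
p=arm.get_image('top');s=arm.get_image('side')
E=atz(p,(190+93*.375,110+130*.375),.275);n1=atz(p,(190+122*.375,110+289*.375),.262)
print('E',E,'bar end',n1,np.linalg.norm((n1-E)[:2]))
u=(n1-E)[:2]/np.linalg.norm((n1-E)[:2]);print('nozzle by 170mm',E[:2]+.17*u)
print('noz side',atz(s,(236.4,188.8),.195))
def fit(q,c0):
    from scipy.optimize import least_squares
    th=np.linspace(0,2*np.pi,73)
    def ext(c):
        r=np.array([proj(q,(c[0]+.09*np.cos(t),c[1]+.09*np.sin(t),.165)) for t in th])
        return np.r_[r.min(0),r.max(0)]
    return lambda tgt: least_squares(lambda c:ext(c)-tgt,[.51,.18]).x
print('pot top',fit(p,0)(np.array([190+47*.375,110+210*.375,190+202*.375,110+368*.375])))
print('pot side',fit(s,0)(np.array([200+40*.325,145+100*.3247,200+194*.325,145+205*.3247])))
print(arm.state()['t'],arm.state()['wrist_force'])
```

```text
E [0.679 0.2   0.275] bar end [0.507 0.172 0.262] 0.17461133107059912
nozzle by 170mm [0.512 0.172]
noz side [0.517 0.178 0.195]
pot top [0.518 0.18 ]
pot side [0.525 0.182]
15.125 [0.474 0.255 0.212]
```

Both views put the nozzle within about 10 mm of the pot's centre, inside the 30 mm allowed. The arms are at rest and the robot is clear, so I'm handing in.

```bash
python3 -c "
from rig import arm
print(arm.job_done())"
```

```text
the job is handed in; nothing more can be done
None
```

I handed the job in at about 15 s with the nozzle about 10 mm from the stock pot's centre in both camera views, and the robot touching nothing; the hand-in returned no verdict.

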